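# Bedtime keys on the attic desk

### The job

Settle the desk for the night by tapping three keys with a fingertip, in this order: the red stop key on the story player, then the yellow alarm key on the clock, then the blue key on the night-light. Press each one lightly but right in, where it stays, and take the finger off before going on to the next. Leave the green key alone, do not pick up, tip or shift the devices, and leave everything else on the desk where it is.

Things in the scene. Friction and masses are not known exactly. Their poses are not given: they have to be found in the camera images.
- player: Story player: white box with grey speaker cloth front and back, 90 (x) by 150 (y) by 70 mm high, loose on the desk, about 0.8 kg. Origin: centre of its underside; z up. On top, on its y axis: red stop key 38 mm to +y of the centre, green play key 38 mm to -y. Player, clock and night-light swap places between starts, each turned up to 0.4 rad either way.
- stop_key_top (a point): centre of the top face of the red stop key (a round cap 32 mm across in a flat black collar); it goes down with the key. z up; 84 mm above the desk when out
- stop_key (a joint): red stop key of the story player; joint value in m: 0 = out, its top 14 mm above the case; 0.008 = fully in, top 6 mm above it. It starts to go down at about 3.5 N and needs about 5.5 N to reach the bottom; its cap is cushioned and yields 1 mm per 3 N besides. It stays where it is left (no spring back). Over 0.005 it is switched
- play_key_top (a point): centre of the top face of the green play key (a round cap 32 mm across in a flat black collar); it goes down with the key. z up; 84 mm above the desk when out. To be left alone
- play_key (a joint): green play key of the story player, to be left alone; works like the red one, 0 = out
- clock: Alarm clock: brown wooden block 60 (x) by 90 (y) by 75 mm high with a round mint dial on its front, standing loose on the desk, about 0.5 kg. Origin: centre of its underside; z up. The yellow alarm key is in the middle of its top.
- alarm_key_top (a point): centre of the top face of the yellow alarm key (a round cap 32 mm across in a flat black collar); it goes down with the key. z up; 89 mm above the desk when out
- alarm_key (a joint): yellow alarm key of the clock; joint value in m: 0 = out, its top 14 mm above the case; 0.008 = fully in, top 6 mm above it. It starts to go down at about 3.5 N and needs about 5.5 N to reach the bottom; its cap is cushioned and yields 1 mm per 3 N besides. It stays where it is left (no spring back). Over 0.005 it is switched
- night_light: Night-light: mint-green base 160 (x) by 85 (y) by 30 mm high, loose on the desk, about 0.7 kg. Origin: centre of its underside; z up. A cream dome, 72 mm across, stands on the base 36 mm to +x of the centre and reaches 75 mm above the desk; the blue key is 50 mm to -x of the centre.
- light_key_top (a point): centre of the top face of the blue key (a round cap 32 mm across in a flat black collar); it goes down with the key. z up; 44 mm above the desk when out
- light_key (a joint): blue key of the night-light; joint value in m: 0 = out, its top 14 mm above the case; 0.008 = fully in, top 6 mm above it. It starts to go down at about 3.5 N and needs about 5.5 N to reach the bottom; its cap is cushioned and yields 1 mm per 3 N besides. It stays where it is left (no spring back). Over 0.005 it is switched
- hourglass: Bystander: wooden hourglass, 46 mm across, 80 mm high, loose. Origin: centre of its underside.
- toy_car: Bystander: orange toy car with a wooden cab, 75 by 46 by 42 mm high, loose. Origin: centre of its underside.
- mug: Bystander: blue mug, 76 mm across and 85 mm high, handle to its +y. Origin: centre of its underside.
- jar: Bystander: green glass jar with a wooden cap, 68 mm across, 85 mm high. Origin: centre of its underside.
- giraffe: Bystander: wooden toy giraffe, 72 by 30 by 137 mm high. Origin: on the desk between its feet.
- money_tin: Bystander: round blue money tin with a white lid, 92 mm across, 73 mm high. Origin: centre of its underside.
Mind the look-alikes: they are no part of the job. What is shaped like the night_light but orange is not meant. Leave any purple look-alike of the clock alone.

How it is judged:
On the way, in this order (a step that is already met when the one before it is completed fails the run):
1. the red key is pressed in and let go (value of joint stop_key above 0.005 m and contact force between the fingers and player below 0.1 N), for 0.2 s.
2. then the yellow key is pressed in and let go (value of joint alarm_key above 0.005 m and contact force between the fingers and clock below 0.1 N), for 0.2 s.
3. then the blue key is pressed in and let go (value of joint light_key above 0.005 m and contact force between the fingers and night_light below 0.1 N), for 0.2 s.
At the end, for the whole second after the job is handed in: The red, yellow and blue keys are each more than 5 mm of their 8 mm travel in, and were pressed in that order; the green key is still out (less than 3 mm in); player, clock and night-light stand upright and at rest within 20 mm of where they started; the other things have not moved 15 mm or tipped (value of joint each of stop_key, alarm_key, light_key above 0.005 m and value of joint play_key below 0.003 m and distance of each of player, clock, night_light from where it was at the start of the episode below 0.02 m and angle between each of player, clock, night_light, hourglass, toy_car, mug, jar, giraffe, money_tin's own z axis and vertical below 0.1 rad and linear speed of each of player, clock, night_light below 0.02 m/s and distance of each of hourglass, toy_car, mug, jar, giraffe, money_tin from where it was at the start of the episode below 0.015 m); the robot touches nothing.
It fails at once if a key is pressed out of order (yellow before red, or blue before yellow) ((value of joint alarm_key above 0.003 m and value of joint stop_key below 0.005 m) or (value of joint light_key above 0.003 m and value of joint alarm_key below 0.005 m)).
It fails at once if the green key is pressed (value of joint play_key above 0.003 m).
It fails at once if a device is struck or pressed with more than 22 N (contact force between any of the fingers, the arm and player above 22 N or contact force between any of the fingers, the arm and clock above 22 N or contact force between any of the fingers, the arm and night_light above 22 N).
It fails at once if a device is lifted, tipped or shoved more than 20 mm ((distance of player from where it was at the start of the episode above 0.02 m or angle between player's own z axis and vertical above 0.2 rad) or (distance of clock from where it was at the start of the episode above 0.02 m or angle between clock's own z axis and vertical above 0.2 rad) or (distance of night_light from where it was at the start of the episode above 0.02 m or angle between night_light's own z axis and vertical above 0.2 rad) or height (world z) of any of player, clock, night_light above 0.008 m).
It fails at once if a bystander is moved more than 15 mm or tipped ((distance of hourglass from where it was at the start of the episode above 0.015 m or angle between hourglass's own z axis and vertical above 0.2 rad) or (distance of toy_car from where it was at the start of the episode above 0.015 m or angle between toy_car's own z axis and vertical above 0.2 rad) or (distance of mug from where it was at the start of the episode above 0.015 m or angle between mug's own z axis and vertical above 0.2 rad) or (distance of jar from where it was at the start of the episode above 0.015 m or angle between jar's own z axis and vertical above 0.2 rad) or (distance of giraffe from where it was at the start of the episode above 0.015 m or angle between giraffe's own z axis and vertical above 0.2 rad) or (distance of money_tin from where it was at the start of the episode above 0.015 m or angle between money_tin's own z axis and vertical above 0.2 rad)).
It also fails if it takes over 54 s, if anything falls off the work surface, if the arm or the gripper's body presses on something with over 40 N, if the wrist force passes 120 N, or if a joint passes its speed limit or range.

### The arm

A 6-joint arm with a two-finger parallel gripper is mounted at the origin on the work surface. World frame = base frame: x ahead of the robot, y to its left, z up, the work surface at z = 0. Lengths are in m, angles in rad, forces in N, time in s.
With the tool pointing down it reaches from about 0.35 to 0.85 m from the base axis. Payload 8.1 kg.
Tool frame: the origin (TCP) lies on the centre line of the jaws, within the pads' length; the fingertips stand 11 mm ahead of it and the grasp point (between the pads) lies 8 mm behind it; z points along the fingers, y is the line along which they close (so a half turn about z gives the same grasp; the last joint's range is limited). The gripper opens to 85 mm and grips with 20 to 120 N. Pads are 22 mm wide; open, the fingers measure 114 mm over their backs; the gripper's body (76 mm by 85 mm) begins 54 mm behind the grasp point. The pads swing forward as they close: fully open they stand 13 mm farther back than shut.
Start: joints at [1.024, 0.13, 1.488, -0, 1.523, -0.085], TCP at [0.267, 0.537, 0.242] pointing down, gripper open.
Joint ranges: [-2.96, 2.96], [-0.89, 2.26], [0.02, 2.5], [-1.34, 4.48], [0, 2.73], [-2.66, 2.66]. Speed limits (rad/s): [2.39, 2.39, 2.79, 3.14, 3.14, 3.14].

### API

Orientations are given as a unit quaternion [x, y, z, w].
In Python, from rig import sensors, imaging, order gives the robot as it stands. The module is installed in compiled form; this text tells all that it offers.
- The arm moves only by the shell command python3 -m creep 'ROWS'. ROWS is JSON, a list of rows, each a list of 7 numbers: the closure, from -1 (fully open) to 1 (shut), then the shift along the tool's x, y, z in cm, then the turn, a rotation vector about the tool's x, y, z in degrees. A call has 1 to 8 rows; each row is the pose to reach, as a shift and turn from the pose commanded when the call began, along the tool's axes at that moment; what a row does not reach only later rows make up. A row lasts 1/10 s, in which the tool goes at most 50 mm and 8.59 degrees, less where a joint would pass 70% of its speed; a pose out of reach is approached as far as the arm can. A call with a gripper value outside its range is refused whole. The fingers move at their own pace and stop on an object; the grip force is fixed at half the most. Time passes only in rows, so rows that repeat a pose let the fingers close. It gives the time, the measured TCP pose, the force, the opening and the grip force at its end, in the units of the state.
- sensors.get_obs(): the state, without advancing time (a new reading comes with each control period).
- imaging.camera(name): name is "scene" or "top"; returns the picture (420x560x3 uint8, blue, green, red); there is no depth.
- imaging.camera_params(name): a dict with "intrinsics" (3x3 intrinsics, pixels), "eye" and "attitude" of the camera in the world. Camera axes: x right, y down, z forward; pixel columns grow to the right and rows downward; lengths in m; the calibration is good to about 2 mm. A picture is of the moment at which its call begins. camera_params takes no time and is no camera call.
- order.finish_job(): hands the job in; it is judged then, once.
The state is a dict: "time_s": time; "joints": joint angles; "qvel": joint speeds; "joint_efforts": joint torques, N m; "position": TCP position; "eef_rot": TCP orientation; "force": force on the tool from outside, world axes, zero at the start; "wrist_torque": the same for the moment, N m; "opening": opening from 0.0 (shut) to 1.0 (fully open); "finger_force": force on a finger pad.
Only numpy, scipy, OpenCV 4.12 (cv2) and the standard library are available. Lean on these libraries where they do the work, as an engineer would, in place of code of your own. Each camera call takes 0.05 s, during which the arm holds its last target. There are 200 camera calls.

## Working session

There is one attempt and no reset: what is moved stays moved. The work goes in short steps, Python scripts to look and compute and a shell command to move; the robot and the scene stay as the last step left them, time stands still between calls to the robot, and variables do not carry over. Pictures are saved under pics/ and viewed, at most 10 in all, crops included, and the job is handed in when it is done.

```bash
mkdir -p pics
python3 - <<'E'
from rig import sensors, imaging
import cv2
print(sensors.get_obs())
for n in("top","scene"):
    cv2.imwrite(f"pics/{n}0.png",imaging.camera(n)); print(imaging.camera_params(n))
E
```

```text
{'time_s': 0.0, 'joints': array([ 1.02362348e+00,  1.31180769e-01,  1.48928418e+00, -2.57068841e-05,
        1.52300546e+00, -8.54203543e-02]), 'qvel': array([-0.00041851, -0.00068919, -0.00013543, -0.00076743,  0.00013225,
        0.00100384]), 'joint_efforts': array([ 1.64413694e-03, -5.69396245e+01, -5.00552237e+01, -2.67085170e-04,
        1.47448678e-02, -3.05989192e-05]), 'position': array([0.26703019, 0.53670544, 0.24123002]), 'eef_rot': array([ 2.28829899e-01,  9.73465970e-01, -8.96294808e-04, -2.79834963e-04]), 'force': array([0.11811556, 0.05886673, 0.629188  ]), 'wrist_torque': array([-0.03537247, -0.02854522, -0.00164766]), 'finger_force': 0.0, 'opening': 0.9978781207963243}
{'intrinsics': array([[463.07197206,   0.        , 273.63465379],
       [  0.        , 463.07197206, 211.45080785],
       [  0.        ,   0.        ,   1.        ]]), 'eye': array([ 0.31159328, -0.01897979,  1.38145412]), 'attitude': array([-0.7038438 ,  0.70508813, -0.05648298,  0.06530164])}
{'intrinsics': array([[484.26331342,   0.        , 281.51429014],
       [  0.        , 484.26331342, 208.76173382],
       [  0.        ,   0.        ,   1.        ]]), 'eye': array([1.27798836, 0.5511587 , 1.10387183]), 'attitude': array([ 0.40701867,  0.84170223, -0.31524764, -0.1627639 ])}
```

View pics/top0.png

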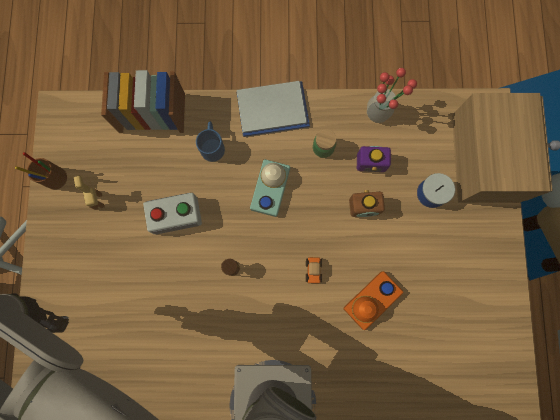

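View pics/scene0.png

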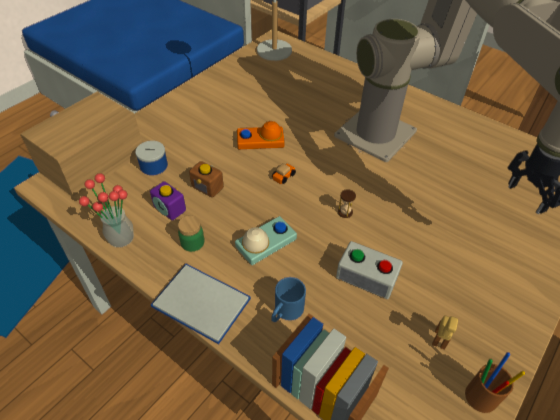

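```bash
cat > h.py <<'E'
from rig import sensors, imaging
import cv2, numpy as np
from scipy.spatial.transform import Rotation as R
def locate(cam,img,seed,z,r=9):
    x,y=seed; p=imaging.camera_params(cam)
    hsv=cv2.cvtColor(img,cv2.COLOR_BGR2HSV).astype(int); s=hsv[y,x]
    d=abs(hsv[...,0]-s[0]); d=np.minimum(d,180-d)
    m=((d<8)&(hsv[...,1]>130)&(hsv[...,2]>0.6*s[2])).astype('uint8')
    n,l,st,c=cv2.connectedComponentsWithStats(m); k=l[y,x]
    px=c[k]
    ray=R.from_quat(p["attitude"]).as_matrix()@np.linalg.inv(p["intrinsics"])@[*px,1]
    P=p["eye"]+ray*(z-p["eye"][2])/ray[2]
    return px.round(1),st[k,4],P.round(4)
def go(target):
    o=sensors.get_obs(); r=R.from_quat(o["eef_rot"])
    return (r.inv().apply(np.array(target)-o["position"])*100).round(2), r.as_euler('xyz',degrees=True).round(1)
E
python3 - <<'E'
from h import *
t=cv2.imread("pics/top0.png"); s=cv2.imread("pics/scene0.png")
for n,a,b,z in [("red",(157,214),(386,267),.082),("green",(183,209),(358,256),.082),("yel",(369,202),(205,169),.087),("blue",(265,202),(281,227),.042)]:
    print(n,locate("top",t,a,z),locate("scene",s,b,z))
E
```

```text
red (array([155.7, 213.2]), np.int32(94), array([0.5337, 0.334 , 0.082 ])) (array([385.4, 265.4]), np.int32(109), array([0.539 , 0.3346, 0.082 ]))
green (array([279.5, 209.5]), np.int32(235193), array([ 0.5435, -0.0195,  0.082 ])) (array([357.5, 254.8]), np.int32(101), array([0.5551, 0.2606, 0.082 ]))
yel (array([369. , 200.9]), np.int32(97), array([ 0.5667, -0.2739,  0.087 ])) (array([331.2, 229.5]), np.int32(93584), array([0.5314, 0.161 , 0.087 ]))
blue (array([265.1, 201.5]), np.int32(78), array([0.5748, 0.0228, 0.042 ])) (array([280.1, 226.6]), np.int32(92), array([0.5806, 0.0246, 0.042 ]))
```

```bash
python3 -c "
from h import *
print(go([.536,.334,.20]))"
```

```text
(array([-33.11,  -6.16,   4.14]), array([-179.9,   -0. ,  153.5]))
```

```bash
python3 -m creep '[[1,-33.1,-6.2,0,0,0,0],[1,-33.1,-6.2,0,0,0,0],[1,-33.1,-6.2,0,0,0,0],[1,-33.1,-6.2,0,0,0,0],[1,-33.1,-6.2,2,0,0,0],[1,-33.1,-6.2,4,0,0,0],[1,-33.1,-6.2,4.1,0,0,0],[1,-33.1,-6.2,4.1,0,0,0]]'; python3 -m creep '[[1,0,0,0,0,0,0],[1,0,0,0,0,0,0],[1,0,0,0,0,0,0]]'; python3 -c "
from h import *
print(go([.536,.334,.1]),sensors.get_obs()['force'])
cv2.imwrite('pics/top1.png',imaging.camera('top')[150:300,80:280].repeat(3,0).repeat(3,1))
cv2.imwrite('pics/sc1.png',imaging.camera('scene')[130:330,280:480].repeat(3,0).repeat(3,1))"
```

```text
time_s: 0.9
position: [0.5381, 0.3293, 0.1972]
eef_rot: [0.231, 0.973, -0.002, -0.001]
force: [-1.3, -0.0, 0.3]
opening: 0.001
finger_force: 0.0
time_s: 1.2
position: [0.5354, 0.3354, 0.2021]
eef_rot: [0.228, 0.974, 0.0, 0.0]
force: [0.1, -0.6, -0.1]
opening: 0.0
finger_force: 0.0
(array([-0.11, -0.11, 10.21]), array([179.9,   0. , 153.6])) [ 0.08011197 -0.59447213 -0.09594831]
```

View pics/sc1.png

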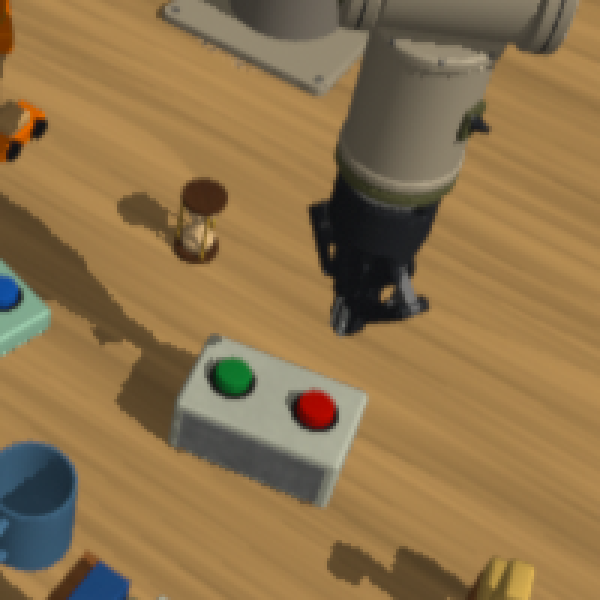

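The fingers are shut and hover above the red key, which is at about (317,410) in this crop. The fingertip shows at about (345,330). I'll project the tip into the picture to check that it agrees.

```bash
python3 -c "
from h import *
for c,o in(('scene',(280,130)),('top',(80,150))):
    p=imaging.camera_params(c)
    for P in([.5354,.3354,.191],[.536,.334,.084]):
        v=p['intrinsics']@R.from_quat(p['attitude']).inv().apply(np.array(P)-p['eye']); print(c,(v[:2]/v[2]-o)*3)
"
python3 -m creep '[[1,-0.1,-0.1,4,0,0,0],[1,-0.1,-0.1,8,0,0,0],[1,-0.1,-0.1,10.0,0,0,0],[1,-0.1,-0.1,10.0,0,0,0],[1,-0.1,-0.1,10.0,0,0,0]]'
```

```text
scene [343.52640453 325.49742016]
scene [317.73963598 402.29192709]
top [192.83399217 166.94221827]
top [226.71212154 187.01409453]
time_s: 1.8
position: [0.5364, 0.3335, 0.1021]
eef_rot: [0.228, 0.974, 0.0, 0.0]
force: [-0.0, -0.1, 1.0]
opening: -0.005
finger_force: 0.0
```

```bash
python3 -m creep '[[1,0.1,0,0.4,0,0,0],[1,0.1,0,0.7,0,0,0],[1,0.1,0,0.9,0,0,0],[1,0.1,0,1.1,0,0,0],[1,0.1,0,1.2,0,0,0],[1,0.1,0,1.2,0,0,0]]'; python3 -m creep '[[1,0,0,0.15,0,0,0],[1,0,0,0.3,0,0,0],[1,0,0,0.4,0,0,0],[1,0,0,0.4,0,0,0]]'
```

```text
time_s: 2.4
position: [0.5363, 0.3338, 0.09]
eef_rot: [0.229, 0.973, 0.001, 0.001]
force: [2.6, 2.5, 4.0]
opening: 0.004
finger_force: 2.0
time_s: 2.8
position: [0.536, 0.3335, 0.0855]
eef_rot: [0.229, 0.973, 0.0, 0.0]
force: [1.8, 3.0, 5.0]
opening: 0.001
finger_force: 2.5
```

```bash
python3 -m creep '[[1,0,0,0.1,0,0,0],[1,0,0,0.2,0,0,0],[1,0,0,0.2,0,0,0]]'; python3 -m creep '[[1,0,0,-0.3,0,0,0],[1,0,0,-1,0,0,0],[1,0,0,-4,0,0,0],[1,0,0,-8,0,0,0],[1,0,0,-11,0,0,0],[1,0,0,-11,0,0,0],[1,0,0,-11,0,0,0]]'; python3 -c "
from h import *
print(go([.5685,-.274,.2]))
cv2.imwrite('pics/sc2.png',imaging.camera('scene')[130:330,280:480].repeat(3,0).repeat(3,1))"
```

```text
time_s: 3.1
position: [0.536, 0.3335, 0.084]
eef_rot: [0.229, 0.973, 0.0, 0.0]
force: [0.1, 1.9, 8.7]
opening: -0.001
finger_force: 4.5
time_s: 3.8
position: [0.5354, 0.333, 0.1934]
eef_rot: [0.229, 0.973, -0.0, -0.0]
force: [-0.0, 0.1, -0.5]
opening: -0.004
finger_force: 0.0
(array([-30.02, -52.87,  -0.64]), array([-180. ,    0. ,  153.5]))
```

View pics/sc2.png

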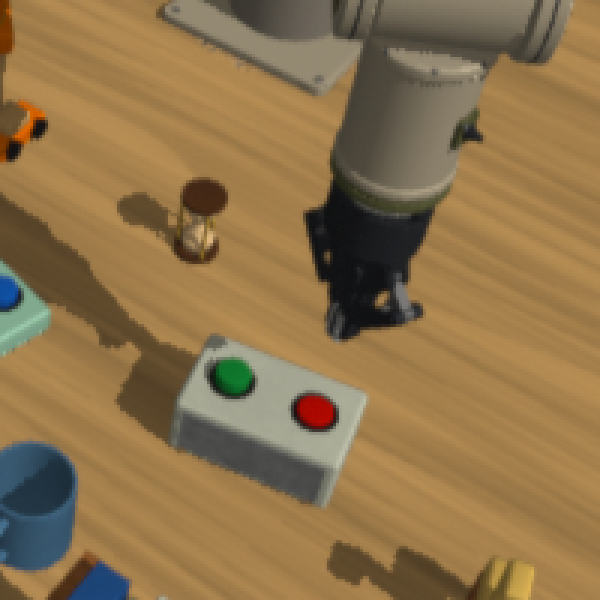

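The red key (315,411) is now flush and the green one (235,377) is still out; the player hasn't moved. Next is yellow.

```bash
python3 -m creep '[[1,-30,-52.9,-0.6,0,0,0],[1,-30,-52.9,-0.6,0,0,0],[1,-30,-52.9,-0.6,0,0,0],[1,-30,-52.9,-0.6,0,0,0],[1,-30,-52.9,-0.6,0,0,0],[1,-30,-52.9,-0.6,0,0,0],[1,-30,-52.9,-0.6,0,0,0],[1,-30,-52.9,-0.6,0,0,0]]'; python3 -c "
from h import *
print(go([.5685,-.274,.2]))"
```

```text
time_s: 4.65
position: [0.5553, -0.0679, 0.1947]
eef_rot: [0.229, 0.973, -0.0, -0.002]
force: [1.2, -0.0, 0.2]
opening: 0.005
finger_force: 0.0
(array([-10.36, -17.87,  -0.55]), array([-179.9,   -0.2,  153.5]))
```

```bash
python3 -m creep '[[1,-9.8,-17,-0.5,0,0,0],[1,-9.8,-17,-0.5,0,0,0],[1,-9.8,-17,-0.5,0,0,0],[1,-9.8,-17,-0.5,0,0,0],[1,-9.8,-17,-0.5,0,0,0],[1,-9.8,-17,-0.5,0,0,0],[1,-9.8,-17,-0.5,0,0,0]]'; python3 -c "
from h import *
print(go([.5685,-.274,.108]))
p=imaging.camera_params('scene');s=imaging.camera('scene')
v=p['intrinsics']@R.from_quat(p['attitude']).inv().apply(np.array([.5685,-.274,.089])-p['eye']); print((v[:2]/v[2]-(150,110))*4)
cv2.imwrite('pics/sc3.png',s[110:250,150:300].repeat(4,0).repeat(4,1))"
```

```text
time_s: 5.35
position: [0.5683, -0.2607, 0.2003]
eef_rot: [0.229, 0.974, 0.001, -0.002]
force: [-0.7, 0.0, 0.3]
opening: 0.0
finger_force: 0.0
(array([-0.64, -1.19,  9.23]), array([180. ,  -0.2, 153.6]))
[220.67781221 225.71221734]
```

View pics/sc3.png

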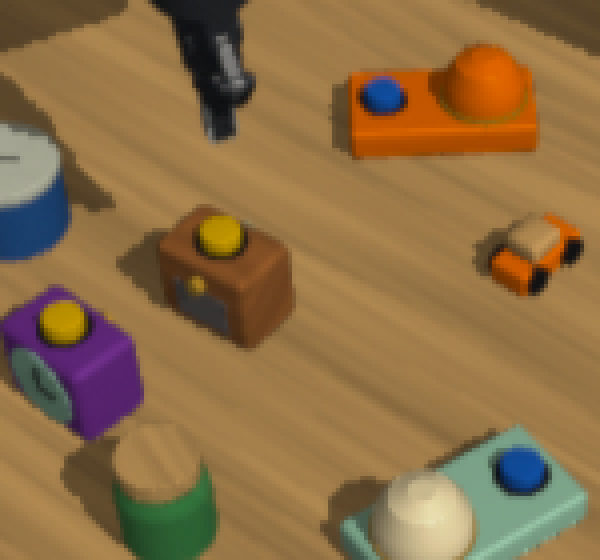

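The brown clock's yellow key is at about (222,232) in the crop and my target projects to (221,226), which is within a few mm. I'll descend.

```bash
python3 -m creep '[[1,-0.7,-1.2,3,0,0,0],[1,-0.7,-1.2,6,0,0,0],[1,-0.7,-1.2,9.2,0,0,0],[1,-0.7,-1.2,9.2,0,0,0],[1,-0.7,-1.2,9.2,0,0,0]]'; python3 -c "
from h import *
print(go([.5695,-.274,.0885]),sensors.get_obs()['force'])"
```

```text
time_s: 5.9
position: [0.5698, -0.2744, 0.1101]
eef_rot: [0.228, 0.974, 0.0, -0.001]
force: [0.6, -0.3, 0.2]
opening: 0.001
finger_force: 0.0
(array([0.04, 0.02, 2.16]), array([ 1.800e+02, -1.000e-01,  1.536e+02])) [ 0.62091171 -0.31659582  0.19223481]
```

```bash
python3 -m creep '[[1,0,0,0.5,0,0,0],[1,0,0,0.9,0,0,0],[1,0,0,1.2,0,0,0],[1,0,0,1.4,0,0,0],[1,0,0,1.6,0,0,0],[1,0,0,1.8,0,0,0],[1,0,0,1.9,0,0,0],[1,0,0,1.9,0,0,0]]'; python3 -m creep '[[1,0,0,0.1,0,0,0],[1,0,0,0.2,0,0,0],[1,0,0,0.2,0,0,0]]'
```

```text
time_s: 6.7
position: [0.5708, -0.2761, 0.0917]
eef_rot: [0.229, 0.973, -0.0, 0.001]
force: [3.7, -0.2, 4.7]
opening: -0.005
finger_force: 2.3
time_s: 7.0
position: [0.5708, -0.2761, 0.0899]
eef_rot: [0.229, 0.973, -0.0, 0.001]
force: [3.0, 0.3, 6.3]
opening: 0.003
finger_force: 3.2
```

```bash
python3 -m creep '[[1,0,0,0.1,0,0,0],[1,0,0,0.1,0,0,0]]'; python3 -m creep '[[1,0,0,-0.3,0,0,0],[1,0,0,-1,0,0,0],[1,0,0,-4,0,0,0],[1,0,0,-8,0,0,0],[1,0,0,-10.5,0,0,0],[1,0,0,-10.5,0,0,0],[1,0,0,-10.5,0,0,0]]'; python3 -c "
from h import *
print(go([.578,.0235,.19]))
s=imaging.camera('scene')
cv2.imwrite('pics/sc4.png',s[110:250,150:300].repeat(4,0).repeat(4,1))"
```

```text
time_s: 7.2
position: [0.5708, -0.2762, 0.0892]
eef_rot: [0.229, 0.973, -0.0, 0.001]
force: [2.2, 1.2, 8.4]
opening: -0.001
finger_force: 4.2
time_s: 7.9
position: [0.5698, -0.2759, 0.1933]
eef_rot: [0.229, 0.973, -0.0, -0.0]
force: [-0.1, 1.3, -0.6]
opening: -0.003
finger_force: 0.0
(array([12.61, 27.16,  0.33]), array([-180. ,   -0. ,  153.5]))
```

View pics/sc4.png

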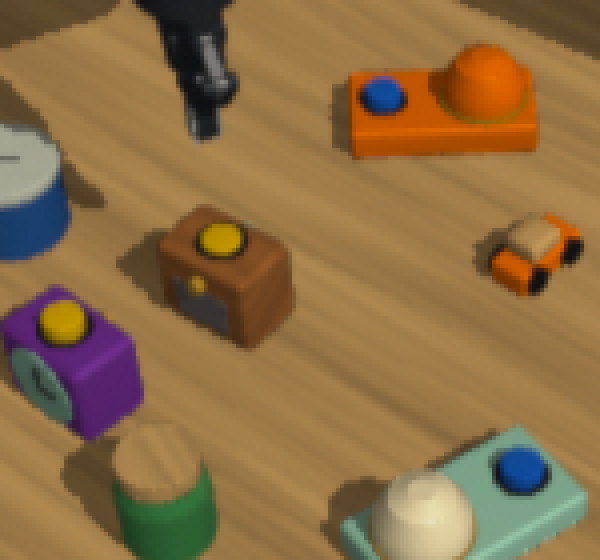

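The yellow key (222,240) is in and the clock is in place. Next is blue.

```bash
python3 -m creep '[[1,12.6,27.2,0.3,0,0,0],[1,12.6,27.2,0.3,0,0,0],[1,12.6,27.2,0.3,0,0,0],[1,12.6,27.2,0.3,0,0,0],[1,12.6,27.2,0.3,0,0,0],[1,12.6,27.2,0.3,0,0,0],[1,12.6,27.2,0.3,0,0,0],[1,12.6,27.2,0.3,0,0,0]]'; python3 -m creep '[[1,0,0,0,0,0,0],[1,0,0,0,0,0,0]]'; python3 -c "
from h import *
print(go([.578,.0235,.065]))"
```

```text
time_s: 8.75
position: [0.5771, 0.025, 0.1881]
eef_rot: [0.227, 0.974, -0.001, -0.002]
force: [0.4, -0.8, -0.2]
opening: 0.001
finger_force: 0.0
time_s: 8.95
position: [0.5781, 0.0223, 0.1894]
eef_rot: [0.23, 0.973, -0.0, -0.001]
force: [-0.1, -0.7, 0.1]
opening: -0.008
finger_force: 0.0
(array([ 0.05,  0.11, 12.44]), array([-1.800e+02, -1.000e-01,  1.534e+02]))
```

```bash
python3 -m creep '[[1,0,0.1,4,0,0,0],[1,0,0.1,8,0,0,0],[1,0,0.1,11,0,0,0],[1,0,0.1,12.4,0,0,0],[1,0,0.1,12.4,0,0,0],[1,0,0.1,12.4,0,0,0]]'; python3 -c "
from h import *
print(go([.578,.0235,.0435]))
s=imaging.camera('scene')
cv2.imwrite('pics/sc5.png',s[170:310,200:350].repeat(4,0).repeat(4,1))"
```

```text
time_s: 9.55
position: [0.5799, 0.024, 0.0676]
eef_rot: [0.229, 0.973, 0.0, 0.001]
force: [-0.3, 0.6, 0.2]
opening: -0.0
finger_force: 0.0
(array([ 0.15, -0.13,  2.41]), array([1.800e+02, 1.000e-01, 1.535e+02]))
```

View pics/sc5.png

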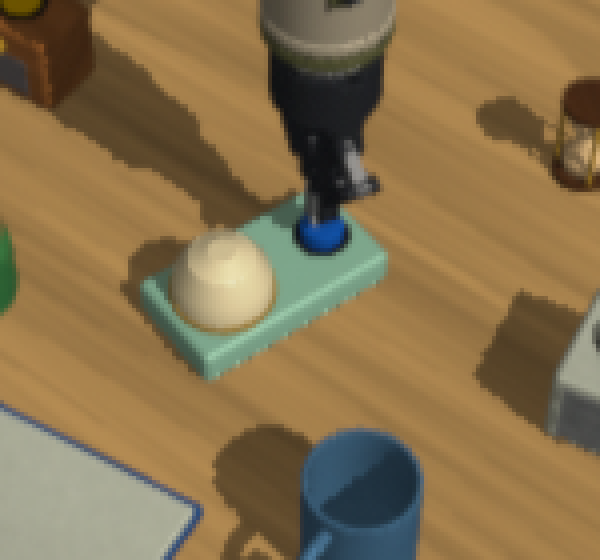

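The tip sits just above the blue key (322,235), clear of the dome. I'll press now.

```bash
python3 -m creep '[[1,0,0,0.6,0,0,0],[1,0,0,1.1,0,0,0],[1,0,0,1.4,0,0,0],[1,0,0,1.6,0,0,0],[1,0,0,1.8,0,0,0],[1,0,0,2.0,0,0,0],[1,0,0,2.1,0,0,0],[1,0,0,2.1,0,0,0]]'; python3 -m creep '[[1,0,0,0.1,0,0,0],[1,0,0,0.2,0,0,0],[1,0,0,0.2,0,0,0]]'
```

```text
time_s: 10.4
position: [0.5795, 0.0247, 0.0456]
eef_rot: [0.229, 0.973, 0.0, 0.001]
force: [3.4, -0.1, 5.8]
opening: 0.001
finger_force: 2.4
time_s: 10.7
position: [0.5796, 0.0247, 0.044]
eef_rot: [0.229, 0.973, 0.0, 0.001]
force: [-0.8, -0.6, 8.1]
opening: -0.001
finger_force: 4.4
```

Bottomed at 8 N. I'll lift off and look.

```bash
python3 -m creep '[[1,0,0,-0.3,0,0,0],[1,0,0,-1,0,0,0],[1,0,0,-4,0,0,0],[1,0,0,-8,0,0,0],[1,0,0,-12,0,0,0],[1,0,0,-15,0,0,0],[1,0,0,-15,0,0,0],[1,0,0,-15,0,0,0]]'; python3 -m creep '[[1,0,0,0,0,0,0],[1,0,0,0,0,0,0],[1,0,0,0,0,0,0]]'; python3 -c "
from h import *
s=imaging.camera('scene')
cv2.imwrite('pics/sc6.png',cv2.resize(s[130:330,150:416],None,fx=3,fy=3,interpolation=0))"
```

```text
time_s: 11.5
position: [0.5789, 0.0247, 0.1936]
eef_rot: [0.229, 0.973, 0.0, 0.0]
force: [-0.1, -0.3, -0.2]
opening: 0.002
finger_force: 0.0
time_s: 11.8
position: [0.578, 0.0248, 0.1916]
eef_rot: [0.229, 0.973, -0.0, -0.001]
force: [0.3, -0.2, 0.1]
opening: 0.002
finger_force: 0.0
```

View pics/sc6.png

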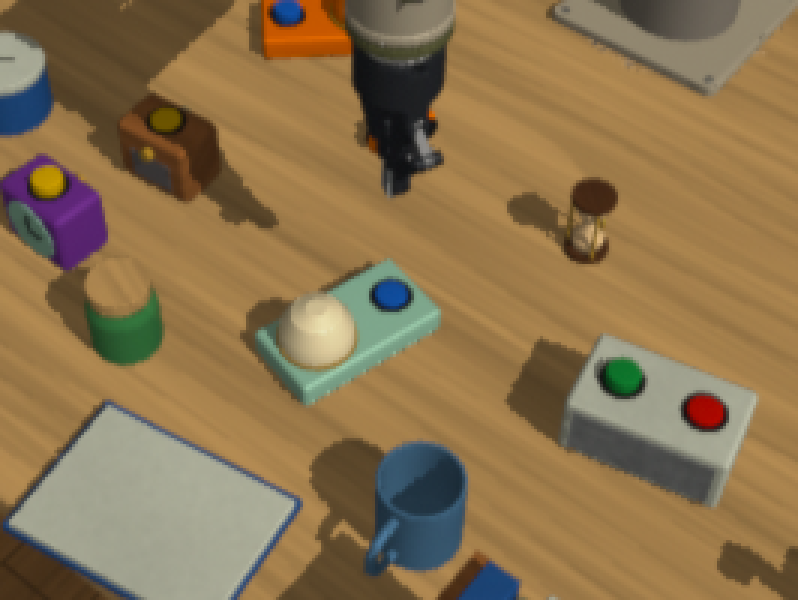

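The red (706,411), yellow (167,120) and blue (391,295) keys are all in. Green (623,377) is out, nothing has shifted and the finger is clear of everything.

```bash
python3 -c "
from rig import order
print(order.finish_job())"
```

```text
the job is handed in; nothing more can be done
None
```

I pressed the red, yellow and blue keys fully in, in that order, at about 9 N or less each. Green was left out and nothing looked shifted in the last picture; the job is handed in, but no verdict came back.

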